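# Dust a glass ball and hold it level under the magnifier

### The job

Blow the dust off the glass ball before it is inspected: with the tray still standing where it is, press the cap of the air duster can fully down and let it spring back up. Then pick the tray up by its grip block and, keeping it level all the way so that the loose ball stays in its ring, without touching the ball or the magnifier or shifting the small things lying about, hold the ball level and still, centred under the magnifier's lens and about 8 cm below it. Finish like that, still holding the tray in the air: do not put it down.

Things in the scene. Friction and masses are not known exactly. Their poses are not given: they have to be found in the camera images.
- tray: Loose plywood paddle with round ends, 275 mm long (x -117 to +158), 56 mm wide (y), 7 mm thick, about 140 g. Origin on its underside below the grip block; x along it to the ball's end, z up. Balances within 30 mm of the block on the ball side. Brass ring at x = +120 mm (30 mm outside, 24 inside, 2.5 high) with the ball loose in it; a smaller empty ring at x = -80 mm.
- grip (a point): Where to hold the tray: middle of its upright aluminium grip block, 32 mm above the tray's underside. The block is 46 mm long (x), 15 mm thick (y, flat sides; take it across these), and reaches from the board to 45 mm above the underside, on a foot plate 60 x 24 x 3 mm. Axes as the tray's.
- well (a point): Point on the tray 11 mm above the board over the centre of the ball's ring (tray x = +120 mm): where the centre of the ball is when it lies in the middle of its ring. Axes as the tray's.
- ball_center (a point): Centre of the glass ball, 22 mm across, 16 g, loose. It can roll up to about 5 mm off the middle of its ring; tipping the tray some 35 degrees, or jerking it, lets it roll over the 2.5 mm rim. Its axes turn as it rolls.
- cap_top (a point): Middle of the top of the air duster's white push cap, a disc 21 mm across about 170 mm above the table, on a white and grey aerosol can (53 mm across) fixed upright in a round stand (94 mm across, small clamp knob on +x). z up. A thin white straw runs from the cap along -y, slanting down to the ball; it moves with the cap.
- straw_tip (a point): Open end of the duster's straw, 109 mm from the can's axis along the can's -y and 95 mm below the top of the cap; the ball stands about 55 mm further on.
- duster_cap (a joint): How far the duster's cap is pressed, m: 0 up, 0.006 fully down. It is sprung: about 1.8 N to start it, 5.4 N fully down; comes back up by itself.
- lens_center (a point): Centre of the magnifier's flat-lying round lens in a black rim 74 mm across, 12 mm high; 215 to 255 mm above the table. A thin level arm runs along the lens's +x, 160 mm from lens centre to the upright post (12 mm thick, 310 mm high, foot 116 mm across). Free space below the lens. Must not be touched.
- frost_pot: Bystander: frosted screw pot, 50 mm across, 38 mm high. Origin under its centre. Leave alone.
- glass_vial: Bystander: small glass bottle, 24 mm across, 44 mm high. Origin under its centre. Leave alone.
- loupe: Bystander: black eye loupe, 34 mm across, 30 mm high. Origin under its centre. Leave alone.
- bead_tube: Bystander: upright capped tube of beads, 16 mm across, 74 mm high. Origin under its centre. Leave alone.
- cream_jar: Bystander: white jar with lid, 45 mm across, 36 mm high. Origin under its centre. Leave alone.
- ball: The loose glass ball itself; its origin turns with it as it rolls, so use ball_center.
- magnifier: The stand magnifier (see lens_center); origin under the centre of its foot, below the post; x points away from the lens, z up.

How it is judged:
On the way, in this order (a step that is already met when the one before it is completed fails the run):
1. the duster's cap is pressed down (at least 4.5 of its 6 mm) while the tray stands in its place and the ball lies in its ring (value of joint duster_cap above 0.0045 m and distance of well from where it was at the start of the episode below 0.015 m and distance between ball_center and well below 0.01 m), for 0.1 s.
2. the cap has sprung back up (value of joint duster_cap below 0.001 m), for 0.1 s.
3. the tray is lifted 6 cm off the table by the gripper with the ball in its ring (height (world z) of tray above 0.06 m and contact force between the fingers and tray above 1 N and distance between ball_center and well below 0.01 m), for 0.2 s.
At the end, for the whole second after the job is handed in: The gripper holds the tray in the air (over 7 cm up), level within 0.10 rad and still (under 2 cm/s), the ball within 10 mm of the middle of its ring, within 18 mm sideways of the lens centre and 55 to 105 mm below it; the duster cap is up (horizontal distance between ball_center and lens_center below 0.018 m and z of ball_center in the frame of lens_center between -0.105 and -0.055 m and angle between tray's own z axis and vertical below 0.1 rad and distance between ball_center and well below 0.01 m and linear speed of tray below 0.02 m/s and linear speed of ball below 0.03 m/s and height (world z) of tray above 0.07 m and contact force between the fingers and tray above 1 N and value of joint duster_cap below 0.001 m); the arm keeps its last pose, push and grip.
It fails at once if the ball leaves its ring (distance between ball_center and well above 0.013 m).
It fails at once if the tray is tipped more than 0.3 rad (angle between tray's own z axis and vertical above 0.3 rad).
It fails at once if the robot touches the ball (contact force between any of the fingers, the arm and ball above 0.2 N).
It fails at once if the magnifier is touched with more than 1.5 N (contact force between magnifier and anything else above 1.5 N).
It fails at once if a small thing lying about is shifted by more than 2 cm (distance of any of frost_pot, glass_vial, loupe, bead_tube, cream_jar from where it was at the start of the episode above 0.02 m).
It also fails if it takes over 58 s, if anything falls off the work surface, if the arm or the gripper's body presses on something with over 40 N, if the wrist force passes 120 N, or if a joint passes its speed limit or range.

### The arm

A 6-joint arm with a two-finger parallel gripper is mounted at the origin on a cart in front of the work surface, level with it; the furniture and walls round the work are solid. World frame = base frame: x ahead of the robot, y to its left, z up, the work surface at z = 0. Lengths are in m, angles in rad, forces in N, time in s.
With the tool pointing down it reaches from about 0.35 to 0.925 m from the base axis. Payload 6.4 kg.
Tool frame: the origin (TCP) lies midway between the tips of the shut fingers; the grasp point (between the pads) lies 19 mm behind it (arm.grip_point_offset is the distance from the TCP to the grasp point, in m); x points along the fingers, z is the direction in which the jaws open and shut, and the axes are right-handed (so a half turn about x gives the same grasp; the last joint's range is limited). The gripper opens to 94 mm and grips with 3 to 60 N. Pads are 16 mm wide; open, the fingers measure 119 mm over their backs; the gripper's body (75 mm by 177 mm) begins 78 mm behind the grasp point.
Start: joints at [0.966, 0.245, 1.558, -0, 1.339, -0.174], TCP at [0.271, 0.591, 0.205] pointing down, gripper open.
Joint ranges: [-3.13, 3.13], [-1.02, 2.26], [0.13, 2.54], [-0.95, 4.09], [0.21, 2.88], [-2.74, 2.74]. Speed limits (rad/s): [2.57, 2.57, 3.14, 3.14, 3.14, 3.14].

### API

Orientations are given as a rotation vector (axis times angle).
In Python, from plant import arm, optics gives the robot as it stands. Calls block until the motion is done:
- arm.move_ptp(position, orientation): joint-space move of the TCP to a pose.
- arm.movel(position, feed=0.15, frame=None): straight line of the TCP; frame=None keeps the orientation; feed is the mean speed in m/s.
- arm.set_joints(angles): joint-space move.
- arm.set_gripper(opening, f_grip=None): finger opening in m; f_grip is the grip in N (None keeps the last); returns when the fingers have stopped.
- arm.sleep(seconds).
- arm.solve_ik(position, orientation): joint angles nearest the present ones, or None.
- arm.sense(): the state.
- optics.get_image(name): name is "scene" or "top" or "wrist"; returns a dict with "image" (384x512x3 uint8, red, green, blue), "depth" (384x512 float32, m along the optical axis (not along the pixel's ray), 0 where there is no reading), "fx", "fy", "cx", "cy" (pixels), "rvec" (rotation vector, rad) and "tvec" (3), from world to camera coordinates, as OpenCV has them. Camera axes: x right, y down, z forward; pixel columns grow to the right and rows downward; lengths in m; the calibration is good to about 2 mm. A picture is of the moment at which its call begins.
A pose or a line that the arm cannot do raises arm.PlanningError and nothing moves.
- arm.hand_in(): hands the job in, once; it reports no verdict.
The state is a dict: "t": time; "q": joint angles; "joint_vel": joint speeds; "tau": joint torques, N m; "position": TCP position; "orientation": TCP orientation; "contact_force": force on the tool from outside, world axes, zero at the start; "wrist_torque": the same for the moment, N m; "width": finger opening in m.
Only numpy, scipy, OpenCV 4.12 (cv2) and the standard library are available. Lean on these libraries where they do the work, as an engineer would, in place of code of your own. Each camera call takes 0.05 s, during which the arm holds its last target.

## Working session

There is one attempt and no reset: what is moved stays moved. The work goes in short steps, each a Python script; the robot and the scene stay as the last script left them, time stands still between calls to the robot, and variables do not carry over. Pictures are saved under pics/ and viewed, and the job is handed in when it is done.

```bash
ls; mkdir -p pics
python3 - <<'E'
from plant import arm, optics
import cv2,numpy as np
s=arm.sense(); print(s['t'],s['position'],s['orientation'],s['width'],arm.grip_point_offset)
for n in ("scene","top","wrist"):
    d=optics.get_image(n); np.savez(f"{n}0.npz",**d)
    cv2.imwrite(f"pics/{n}0.png",cv2.resize(d["image"][:,:,::-1],(800,600),interpolation=cv2.INTER_CUBIC))
    R=cv2.Rodrigues(np.array(d['rvec']))[0]; print(n,d['fx'],d['cx'],d['cy'],-R.T@d['tvec'],R[2])
E
```

```text
pics
0.0 [0.27107069 0.5901196  0.20436857] [-0.88712499  1.38453318  0.88592813] 0.09424501166923244 0.0188
scene 426.79809677409617 256.7008291358622 191.90260624676304 [-0.50830721 -0.70367592  0.85312208] [ 0.74829769  0.45877569 -0.47914031]
top 429.05061902064824 256.03204477561735 190.98944965233136 [ 0.45103129 -0.03349739  1.54986908] [ 0.07993511  0.0047727  -0.99678864]
wrist 279.49177356282706 251.13532226530035 193.57787700752948 [0.20610149 0.62027554 0.38357881] [ 0.22616451 -0.1051631  -0.96839575]
```

View pics/scene0.png

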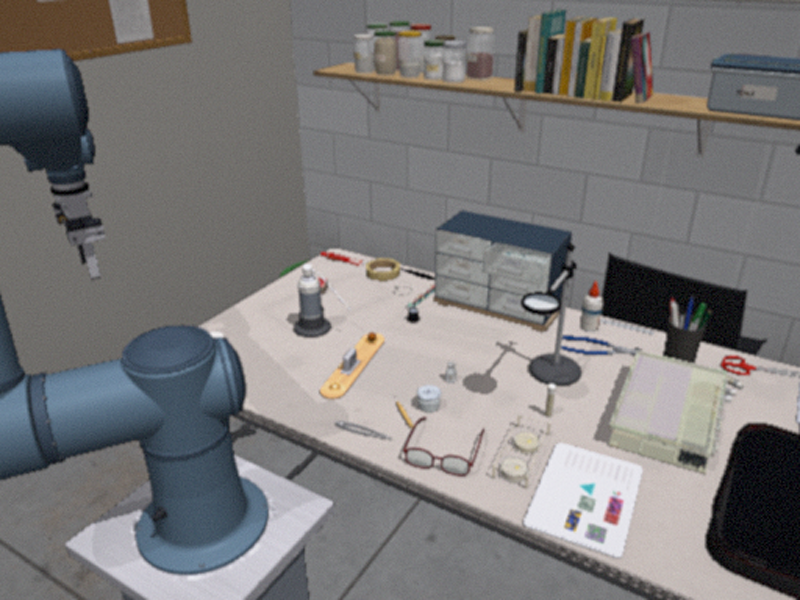

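View pics/top0.png

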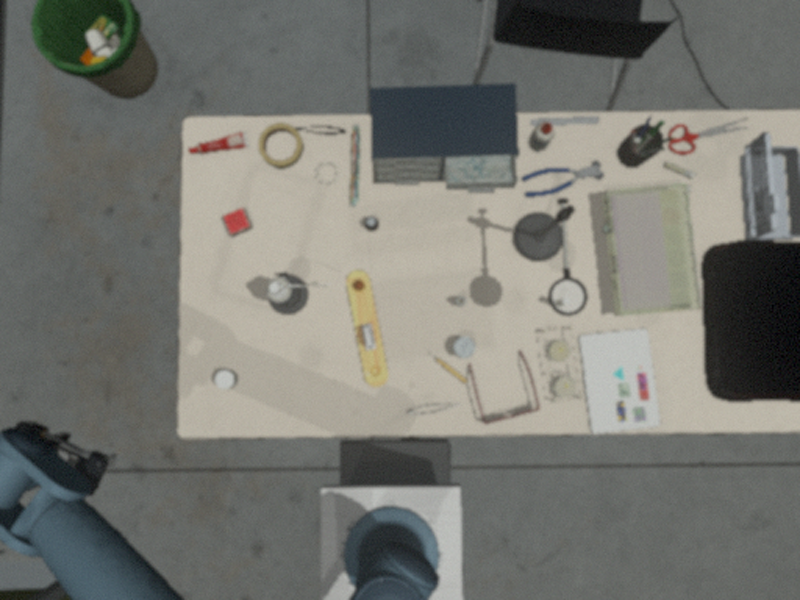

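View pics/wrist0.png

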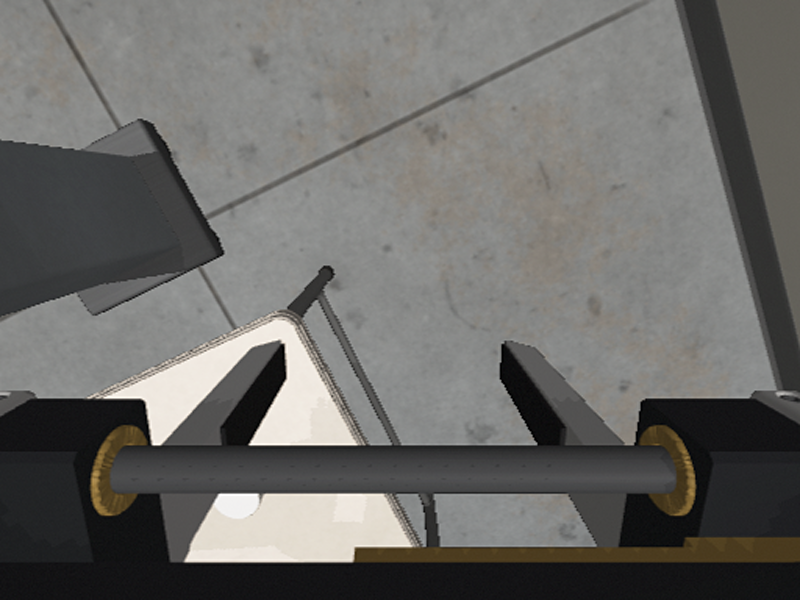

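```bash
cat > h.py <<'E'
import numpy as np,cv2
def load(f): return dict(np.load(f))
def cam(d):
    R=cv2.Rodrigues(np.array(d['rvec']))[0]; return R,-R.T@np.array(d['tvec'])
def cloud(d):
    R,c=cam(d); h,w=d['depth'].shape; u,v=np.meshgrid(np.arange(w),np.arange(h)); z=d['depth']
    p=np.stack([(u-d['cx'])/d['fx']*z,(v-d['cy'])/d['fy']*z,z],-1)
    P=p@R+c; P[z==0]=np.nan; return P
def ray(d,u,v,z):
    R,c=cam(d); r=R.T@np.array([(u-d['cx'])/d['fx'],(v-d['cy'])/d['fy'],1.]); return c+r*(z-c[2])/r[2]
def proj(d,p):
    R,c=cam(d); q=R@(np.array(p)-c); return np.array([d['fx']*q[0]/q[2]+d['cx'],d['fy']*q[1]/q[2]+d['cy']])
E
python3 - <<'E'
from h import *
d=load('top0.npz'); P=cloud(d); s=load('scene0.npz'); Q=cloud(s)
def crop(d,x0,x1,y0,y1,n):
    im=d['image'][y0:y1,x0:x1,::-1]; k=min(800/(x1-x0),600/(y1-y0)); cv2.imwrite(n,cv2.resize(im,None,fx=k,fy=k,interpolation=cv2.INTER_CUBIC)); print(n,k)
crop(d,140,400,100,280,'pics/topc.png'); crop(s,180,400,130,280,'pics/scenec.png')
# height blobs
for nm,C in(('top',P),('scene',Q)):
    z=C[...,2]; m=((z>0.012)&(z<0.4)&(C[...,0]>0.2)&(C[...,0]<0.95)&(abs(C[...,1])<.65)).astype(np.uint8)
    n,l,st,ce=cv2.connectedComponentsWithStats(m)
    for i in range(1,n):
        if st[i,4]>8:
            q=C[l==i]; print(nm,st[i],ce[i].round(1),'med',np.median(q,0).round(3),'zmax',np.nanmax(q[:,2]).round(3),'x',q[:,0].min().round(3),q[:,0].max().round(3),'y',q[:,1].min().round(3),q[:,1].max().round(3))
E
```

```text
pics/topc.png 3.076923076923077
pics/scenec.png 3.6363636363636362
top [ 237   68   96   55 4722] [285.5  93.2] med [ 0.868 -0.129  0.216] zmax 0.228 x 0.783 0.95 y -0.271 0.033
top [396  76  36  30 587] [411.2  91.5] med [ 0.912 -0.574  0.079] zmax 0.142 x 0.876 0.95 y -0.62 -0.532
top [339  78  17  18 193] [346.8  87. ] med [ 0.933 -0.348  0.079] zmax 0.132 x 0.92 0.949 y -0.378 -0.33
top [166  89  28  18 188] [179.9  98.5] med [0.91  0.246 0.024] zmax 0.032 x 0.887 0.95 y 0.199 0.299
top [121  90  27   8 140] [133.2  93.5] med [0.935 0.419 0.02 ] zmax 0.035 x 0.922 0.95 y 0.37 0.464
top [349 107  16   3  36] [357.3 108. ] med [ 0.873 -0.401  0.016] zmax 0.021 x 0.868 0.878 y -0.423 -0.367
top [366 106  21   9  95] [376.7 110. ] med [ 0.865 -0.47   0.015] zmax 0.024 x 0.851 0.88 y -0.502 -0.428
top [338 109   9   4  18] [342.7 110.4] med [ 0.867 -0.346  0.013] zmax 0.02 x 0.859 0.871 y -0.357 -0.328
top [ 387  118   49   84 3349] [412.2 158.4] med [ 0.682 -0.577  0.052] zmax 0.065 x 0.531 0.825 y -0.65 -0.497
top [ 329  126   47   76 1385] [353.9 162.9] med [ 0.689 -0.348  0.244] z
[... 2958 characters left out ...]
4] zmax 0.04 x 0.438 0.487 y -0.196 -0.149
scene [330 265   3   6  10] [331.2 267.1] med [ 0.496 -0.355  0.025] zmax 0.029 x 0.483 0.498 y -0.357 -0.353
scene [258 267  52  35 372] [280.5 291. ] med [ 0.313 -0.282  0.026] zmax 0.042 x 0.291 0.434 y -0.337 -0.188
scene [349 270   3   6  10] [350.3 272.2] med [ 0.503 -0.415  0.025] zmax 0.029 x 0.48 0.509 y -0.417 -0.407
scene [329 276  18  11  41] [336.5 282.1] med [ 0.445 -0.397  0.015] zmax 0.028 x 0.427 0.465 y -0.422 -0.366
scene [319 292  20  18 169] [329.3 298.7] med [ 0.37  -0.402  0.014] zmax 0.028 x 0.342 0.399 y -0.434 -0.374
scene [315 297   2   5   9] [315.6 299.2] med [ 0.34  -0.372  0.023] zmax 0.03 x 0.339 0.345 y -0.375 -0.371
```

View pics/topc.png

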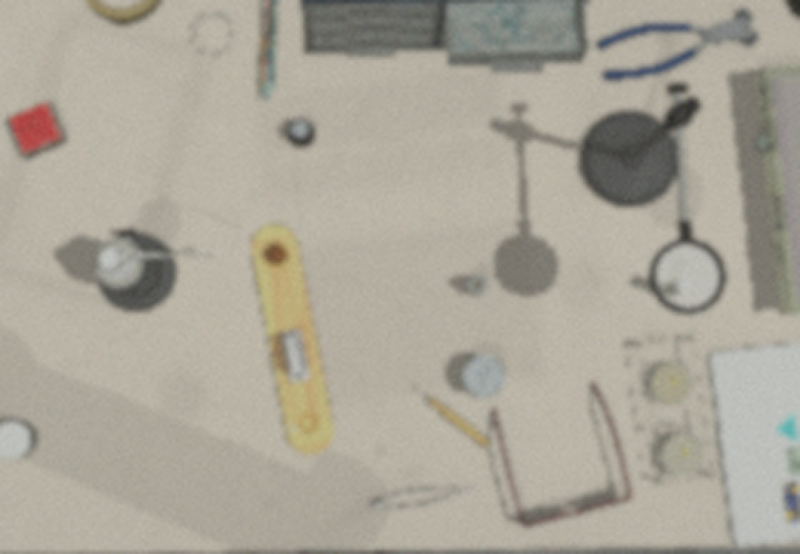

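View pics/scenec.png

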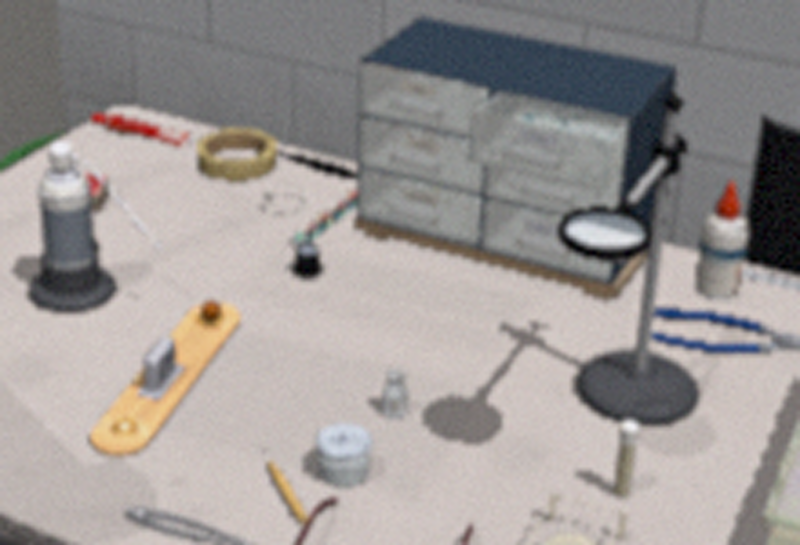

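Run:
```python
from h import *
d=load('top0.npz'); P=cloud(d); s=load('scene0.npz'); Q=cloud(s)
# tray from colour
for nm,D,C in(('top',d,P),('scene',s,Q)):
    hsv=cv2.cvtColor(D['image'],cv2.COLOR_RGB2HSV); m=((hsv[...,0]>14)&(hsv[...,0]<32)&(hsv[...,1]>85)).astype(np.uint8)
    m[:]=m*((C[...,0]>.3)&(C[...,0]<.68)&(C[...,1]>-.05)&(C[...,1]<.12))
    n,l,st,ce=cv2.connectedComponentsWithStats(m); i=1+st[1:,4].argmax(); 
    c=max(cv2.findContours((l==i).astype(np.uint8),0,2)[0],key=cv2.contourArea); c=cv2.convexHull(c)[:,0].astype(float)
    w=np.array([ray(D,u,v,.007 if nm=='top' else .004)[:2] for u,v in c]).astype(np.float32)
    print(nm,'tray rect',cv2.minAreaRect(w*1000),st[i,4])
    # block top
    z=C[...,2]; q=C[(z>.036)&(z<.05)&(abs(C[...,0]-.48)<.06)&(abs(C[...,1]-.045)<.03)]; print('block',np.median(q,0),len(q)); 
    qq=C[(z>.016)&(z<.035)&(abs(C[...,0]-.61)<.03)&(abs(C[...,1]-.065)<.03)]; print('ball',qq.mean(0),qq.min(0),qq.max(0))
    q=C[(z>.155)&(z<.18)&(abs(C[...,0]-.6)<.08)&(abs(C[...,1]-.22)<.08)]; print('cap',q.round(4).tolist() if len(q)<40 else (np.median(q,0),q.min(0),q.max(0),len(q)))
    q=C[(z>.19)&(z<.27)&(abs(C[...,0]-.6)<.2)&(abs(C[...,1]+.35)<.1)]; print('lens',len(q),np.median(q,0),q.min(0),q.max(0))
    b=q[abs(q[:,1]+.385)<.1]; print(np.histogram(q[:,2],bins=np.arange(.19,.275,.01)))
```

```text
top tray rect ((504.8296813964844, 50.798133850097656), (256.6849365234375, 46.85419464111328), 9.708051681518555) 612
block [0.49157201 0.04502147 0.04408148] 56
ball [0.60662797 0.06739683 0.0254254 ] [0.58906819 0.05267402 0.01661444] [0.61768055 0.08505508 0.03256916]
cap (array([0.59052083, 0.22898068, 0.16799498]), array([0.57813868, 0.20177075, 0.15560183]), array([0.60053138, 0.24458319, 0.17616459]), 61)
lens 683 [ 0.57218025 -0.34971382  0.25372322] [ 0.52124092 -0.38835684  0.19012349] [ 0.79801699 -0.25080707  0.26774789]
(array([ 11,   4,   8,   0,   3,  74, 538,  45]), array([0.19, 0.2 , 0.21, 0.22, 0.23, 0.24, 0.25, 0.26, 0.27]))
scene tray rect ((506.74017333984375, 46.60258483886719), (268.89697265625, 54.448970794677734), 10.43638801574707) 480
block [0.48638001 0.0423095  0.04236821] 44
ball [0.60461095 0.06419879 0.02211696] [0.59583857 0.05682128 0.0163955 ] [0.61556275 0.07592054 0.0280855 ]
cap (array([0.5883509 , 0.22676723, 0.16515977]), array([0.57798456, 0.20334638, 0.15519923]), array([0.60393135, 0.24560412, 0.17237868]), 45)
lens 534 [ 0.5772613  -0.35337412  0.25242559] [ 0.51922219 -0.39080949  0.19073909] [ 0.79990144 -0.25019119  0.26997307]
(array([ 23,  23,  17,  13,   8,  71, 350,  29]), array([0.19, 0.2 , 0.21, 0.22, 0.23, 0.24, 0.25, 0.26, 0.27]))
```

```bash
cat >> h.py <<'E'
from scipy.spatial.transform import Rotation as Rn
def down(yaw):  # jaw direction at yaw (deg), tool pointing down
    a=np.radians(yaw); x=np.array([0,0,-1.]); z=np.array([np.cos(a),np.sin(a),0]); y=np.cross(z,x)
    return Rn.from_matrix(np.stack([x,y,z],1)).as_rotvec()
E
python3 - <<'E'
from h import *
from plant import arm
w=load('wrist0.npz'); s=arm.sense(); R=Rn.from_rotvec(s['orientation']).as_matrix(); Rc,c=cam(w)
print('cam in tool',R.T@(c-s['position']),'axis',R.T@Rc[2]); print(R.round(3))
d=load('top0.npz');P=cloud(d);S=load('scene0.npz');Q=cloud(S)
for C in(P,Q):
    z=C[...,2]; q=C[(z>.24)&(z<.27)&(abs(C[...,0]-.557)<.05)&(abs(C[...,1]+.35)<.06)]
    h=cv2.minEnclosingCircle((q[:,:2]*1000).astype(np.float32)); print('lens',len(q),np.median(q,0),h)
    q=C[(z>.24)&(z<.27)&(C[...,0]>.61)&(C[...,0]<.72)&(abs(C[...,1]+.35)<.1)]; print('arm',np.polyfit(q[:,0],q[:,1],1),len(q))
    q=C[(z>.10)&(z<.23)&(C[...,0]>.63)&(C[...,0]<.76)&(abs(C[...,1]+.33)<.1)]; print('post',len(q),np.median(q,0) if len(q) else 0)
    q=C[(z>.28)&(C[...,0]>.6)&(C[...,0]<.76)&(abs(C[...,1]+.33)<.1)]; print('posttop',len(q),np.median(q,0) if len(q) else 0, np.nanmax(q[:,2]))
for pos in([.5,.13,.33],[.589,.227,.3],[.487,.044,.05],[.44,-.38,.2]):
  for yaw in(-170,-80,10,100,190):
    q=arm.solve_ik(pos,down(yaw)); print(pos,yaw,None if q is None else np.round(q,2))
E
```

```text
cam in tool [-1.78927113e-01  7.17020030e-02 -1.35746369e-04] axis [ 9.68336740e-01 -2.49647551e-01  2.41969777e-04]
[[-0.001 -0.909  0.418]
 [-0.001  0.418  0.909]
 [-1.     0.    -0.001]]
lens 489 [ 0.56006046 -0.35218517  0.25366215] ((563.7377319335938, -350.35528564453125), 42.63146209716797)
arm [ 0.05172246 -0.38376069] 125
post 35 [ 0.71446044 -0.34554655  0.15712691]
posttop 32 [ 0.71631179 -0.3474315   0.30705273] 0.31173052528410916
lens 335 [ 0.55289784 -0.35581081  0.25273264] ((562.6700439453125, -352.4993591308594), 43.58331298828125)
arm [ 0.01413564 -0.36221623] 99
post 125 [ 0.71433969 -0.35171629  0.16715184]
posttop 40 [ 0.71382013 -0.35240066  0.30056531] 0.3121329676501049
[0.5, 0.13, 0.33] -170 None
[0.5, 0.13, 0.33] -80 [ 0.03 -0.15  1.74  0.    1.55  1.43]
[0.5, 0.13, 0.33] 10 [ 0.03 -0.15  1.74  0.    1.55 -0.14]
[0.5, 0.13, 0.33] 100 [ 0.03 -0.15  1.74 -0.    1.55 -1.71]
[0.5, 0.13, 0.33] 190 None
[0.589, 0.227, 0.3] -170 None
[0.589, 0.227, 0.3] -80 [0.19 0.14 1.51 0.   1.49 1.58]
[0.589, 0.227, 0.3] 10 [ 0.19  0.14  1.51 -0.    1.49  0.01]
[0.589, 0.227, 0.3] 100 [ 0.19  0.14  1.51 -0.    1.49 -1.56]
[0.589, 0.227, 0.3] 190 None
[0.487, 0.044, 0.05] -170 None
[0.487, 0.044, 0.05] -80 [-0.14  0.08  2.06  0.    1.    1.25]
[0.487, 0.044, 0.05] 10 [-0.14  0.08  2.06  0.    1.   -0.32]
[0.487, 0.044, 0.05] 100 [-0.14  0.08  2.06 -0.    1.   -1.89]
[0.487, 0.044, 0.05] 190 None
[0.44, -0.38, 0.2] -170 [-0.91  0.09  1.74 -0.    1.31  2.06]
[0.44, -0.38, 0.2] -80 [-0.91  0.09  1.74 -0.    1.31  0.49]
[0.44, -0.38, 0.2] 10 [-0.91  0.09  1.74  0.    1.31 -1.08]
[0.44, -0.38, 0.2] 100 [-0.91  0.09  1.74 -0.    1.31 -2.65]
[0.44, -0.38, 0.2] 190 [-0.91  0.09  1.74  0.    1.31  2.06]
```

Run:
```python
from h import *
from plant import arm,optics
p=[.42,.12,.26]
arm.move_ptp(p,down(-80)); arm.sleep(.3)
d=optics.get_image('wrist'); np.savez('wrist1.npz',**d)
cv2.imwrite('pics/wrist1.png',cv2.resize(d['image'][:,:,::-1],(800,600),interpolation=cv2.INTER_CUBIC)); print(arm.sense()['t'],arm.sense()['contact_force'])
```

```text
2.3083 [-0.24775113  0.72278233 -0.21359927]
```

View pics/wrist1.png

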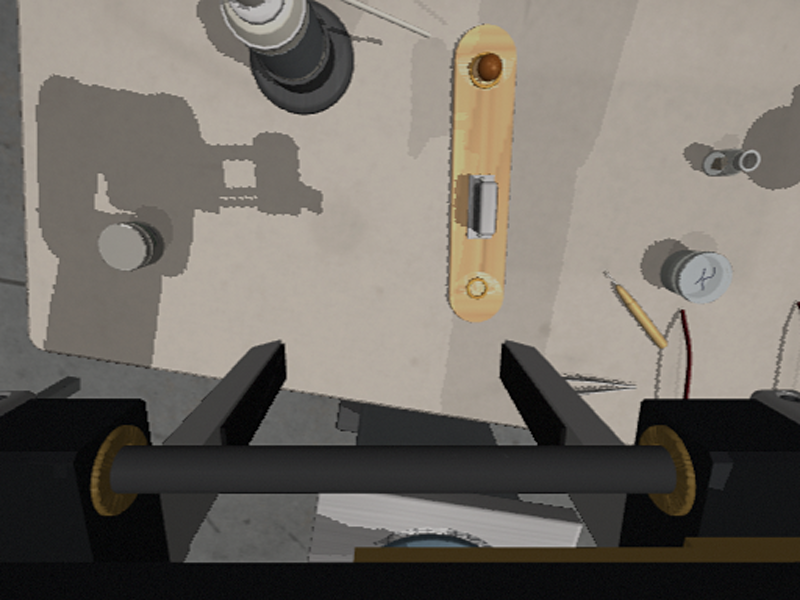

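Run:
```python
from h import *
D=load('wrist1.npz'); P=cloud(D)
z=P[...,2]
m=((z>.0045)&(z<.012)&(P[...,0]>.3)&(P[...,0]<.68)&(P[...,1]>-.02)&(P[...,1]<.12))
hsv=cv2.cvtColor(D['image'],cv2.COLOR_RGB2HSV); m2=((hsv[...,0]>10)&(hsv[...,0]<30)&(hsv[...,1]>75)&(P[...,0]>.3)&(P[...,0]<.68)&(P[...,1]>-.02)&(P[...,1]<.12)).astype(np.uint8)
n,l,st,ce=cv2.connectedComponentsWithStats(m2); i=1+st[1:,4].argmax()
c=max(cv2.findContours((l==i).astype(np.uint8),0,2)[0],key=cv2.contourArea)
c=cv2.convexHull(c)[:,0]
w=np.array([ray(D,u,v,.007)[:2] for u,v in c]); r=cv2.minAreaRect((w*1000).astype(np.float32)); print(r, 'mask z',np.median(z[l==i]))
q=P[(z>.041)&(z<.05)&(abs(P[...,0]-.48)<.05)&(abs(P[...,1]-.045)<.03)]; print('block top',len(q),np.median(q,0),cv2.minAreaRect((q[:,:2]*1000).astype(np.float32)))
q=P[(z>.014)&(z<.035)&(abs(P[...,0]-.606)<.03)&(abs(P[...,1]-.065)<.03)]; print('ball',len(q),q.min(0),q.max(0))
bm=((hsv[...,0]<14)|(hsv[...,0]>170))&(hsv[...,1]>120)&(abs(P[...,0]-.606)<.03)&(abs(P[...,1]-.065)<.03)
vv,uu=np.nonzero(bm); print('ballpx',uu.mean(),vv.mean(),len(uu),ray(D,(uu.min()+uu.max())/2,(vv.min()+vv.max())/2,.018))
print('empty ring px', ray(D,476/1.5625-.18,287/1.5625-.18,.009))
print('cap top ray',ray(D,268/1.5625,-5/1.5625,.17))
q=P[(z>.16)&(z<.18)&(P[...,0]>.5)]; print(len(q), q.max(0) if len(q) else 0)
```

```text
((511.1547546386719, 51.47607421875), (270.6744384765625, 55.81109619140625), 10.616004943847656) mask z 0.006838949434411046
block top 377 [0.49216682 0.04702964 0.04445216] ((491.7332458496094, 46.69868087768555), (44.69514846801758, 15.937186241149902), 10.720504760742188)
ball 231 [0.59830962 0.05709266 0.01622956] [0.61864115 0.0780355  0.0299568 ]
ballpx 312.9102564102564 42.57051282051282 156 [0.60879962 0.06767531 0.018     ]
empty ring px [0.41343133 0.03358102 0.009     ]
cap top ray [0.58006258 0.21639806 0.17      ]
1 [0.5792772  0.22829253 0.16008154]
```

Run:
```python
from h import *
from plant import arm,optics
arm.move_ptp([.47,.2,.29],down(-80)); arm.set_gripper(0.0,10); arm.sleep(.2)
d=optics.get_image('wrist'); np.savez('wrist2.npz',**d)
cv2.imwrite('pics/wrist2.png',cv2.resize(d['image'][:,:,::-1],(800,600),interpolation=cv2.INTER_CUBIC)); s=arm.sense(); print(s['t'],s['width'],s['contact_force'])
P=cloud(d); z=P[...,2]
q=P[(z>.165)&(z<.18)&(P[...,0]>.5)]; print(len(q),np.median(q,0),cv2.minEnclosingCircle((q[:,:2]*1000).astype(np.float32)))
q=P[(z>.05)&(z<.12)&(P[...,0]>.5)&(P[...,1]>.1)]; print(cv2.minEnclosingCircle((q[:,:2]*1000).astype(np.float32)))
```

```text
4.4583 0.0006817092425236216 [0.18691491 0.72879112 0.33842687]
503 [0.5904433  0.23269402 0.17027989] ((590.7567138671875, 229.8137664794922), 14.736271858215332)
((587.4357299804688, 186.21075439453125), 63.77865219116211)
```

View pics/wrist2.png

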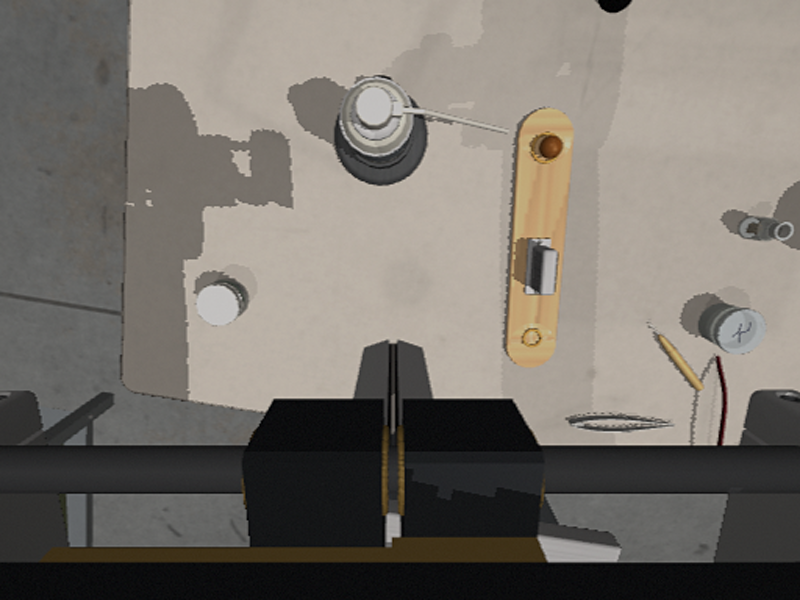

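Run:
```python
from h import *
from plant import arm,optics
d=load('wrist2.npz'); print(ray(d,374/1.5625-.2,104/1.5625-.2,.17))
x,y=.590,.2325
arm.move_ptp([x,y,.21],down(10)); arm.movel([x,y,.18],feed=.1); arm.sleep(.2)
f0=arm.sense()['contact_force'][2]; print(arm.sense()['t'],arm.sense()['position'],f0)
for z in [.174,.172,.171,.170,.169,.168,.167,.166,.165,.164,.163,.162,.161]:
    arm.movel([x,y,z],feed=.03); s=arm.sense(); f=s['contact_force'][2]-f0; print(z,s['position'][2].round(4),f.round(2))
    if f>9: break
arm.sleep(.35); s=arm.sense(); print(s['t'],s['contact_force']-[0,0,f0])
```

```text
[0.59173188 0.23318685 0.17      ]
6.4917 [0.59045027 0.23258951 0.18081099] 0.37853042227629896
0.174 0.1736 -0.18
0.172 0.1718 0.17
0.171 0.1712 0.85
0.17 0.1703 1.44
0.169 0.1692 3.33
0.168 0.1682 2.08
0.167 0.1672 3.73
0.166 0.1662 4.21
0.165 0.1652 5.98
0.164 0.1651 7.6
0.163 0.165 11.92
9.6917 [-3.52845516 -0.51548914 11.45125067]
```

Run:
```python
from h import *
from plant import arm,optics
x,y=.590,.2325
arm.movel([x,y,.18],feed=.05); s=arm.sense(); print(s['t'],s['contact_force'])
arm.movel([x,y,.23],feed=.15)
arm.set_gripper(.06,10)
arm.move_ptp([.40,.06,.22],down(-79.35)); arm.sleep(.3)
d=optics.get_image('wrist'); np.savez('wrist3.npz',**d)
cv2.imwrite('pics/wrist3.png',cv2.resize(d['image'][:,:,::-1],(800,600),interpolation=cv2.INTER_CUBIC)); s=arm.sense(); print(s['t'],s['width'])
P=cloud(d);z=P[...,2]
q=P[(z>.041)&(z<.05)&(abs(P[...,0]-.48)<.05)&(abs(P[...,1]-.045)<.03)]; print('block top',len(q),np.median(q,0),cv2.minAreaRect((q[:,:2]*1000).astype(np.float32)))
q=P[(z>.16)&(z<.18)&(P[...,0]>.5)]; print('cap',len(q), q.max(0) if len(q) else 0)
```

```text
10.1833 [1.08209999 0.40137166 0.01575507]
13.1667 0.060123958688318456
block top 488 [0.49181483 0.04673372 0.04452679] ((491.1355285644531, 46.4515380859375), (46.00360870361328, 15.409561157226562), 9.693016052246094)
cap 0 0
```

View pics/wrist3.png

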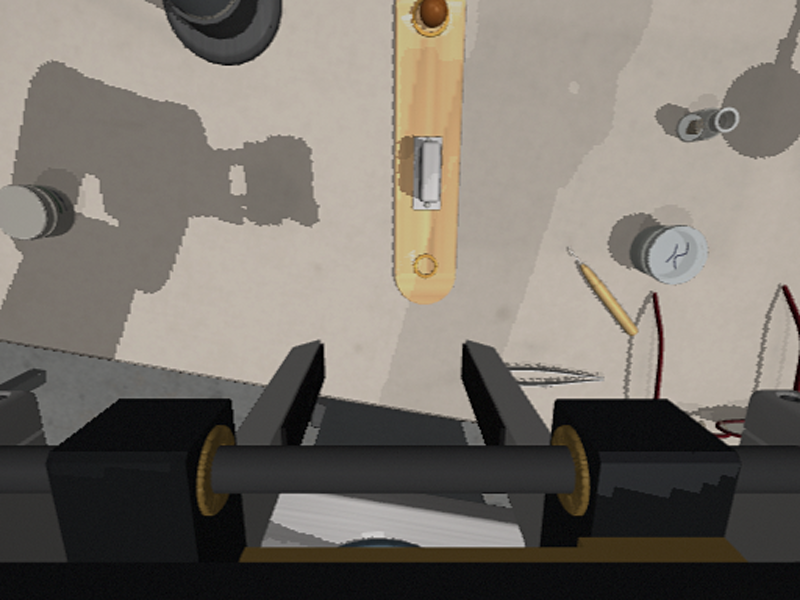

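Run:
```python
from h import *
from plant import arm,optics
a=np.radians(10.5); g=np.array([.4917,.0468])+.004*np.array([np.cos(a),np.sin(a)])
arm.move_ptp([*g,.13],down(-79.5)); arm.movel([*g,.06],feed=.12); arm.movel([*g,.0150],feed=.06); arm.sleep(.2)
s0=arm.sense(); print(s0['t'],s0['position'],s0['contact_force'])
arm.set_gripper(0.0,30); s=arm.sense(); print(s['t'],s['width'],s['contact_force'],s['position'])
```

```text
15.5917 [0.49600919 0.04748948 0.01541938] [ 0.05724628 -0.29079149  0.23070732]
16.35 0.014562992962359599 [0.648454   0.66975465 0.23191892] [0.4956024  0.04756948 0.01498473]
```

Run:
```python
from h import *
from plant import arm,optics
p=arm.sense()['position']
arm.movel([p[0],p[1],.035],feed=.04); s=arm.sense(); print(s['width'],s['contact_force'],s['wrist_torque'])
arm.movel([p[0],p[1]-.02,.152],feed=.08); arm.sleep(.3); s=arm.sense(); print(s['t'],s['width'],s['contact_force'],s['position'])
d=optics.get_image('wrist'); np.savez('wrist4.npz',**d)
cv2.imwrite('pics/wrist4.png',cv2.resize(d['image'][:,:,::-1],(800,600),interpolation=cv2.INTER_CUBIC))
d=optics.get_image('top'); np.savez('top4.npz',**d)
d=optics.get_image('scene'); np.savez('scene4.npz',**d)
cv2.imwrite('pics/scene4.png',cv2.resize(d['image'][130:280,180:400,::-1],None,fx=3.6,fy=3.6,interpolation=cv2.INTER_CUBIC))
```

```text
0.01490077765410079 [ 0.57796783 -0.29863585 -1.44378279] [-0.02666045  0.11385967  0.02215827]
18.9333 0.014585477426859447 [-0.40675482 -0.1471221  -1.66456225] [0.49552423 0.0276052  0.15182991]
```

View pics/wrist4.png

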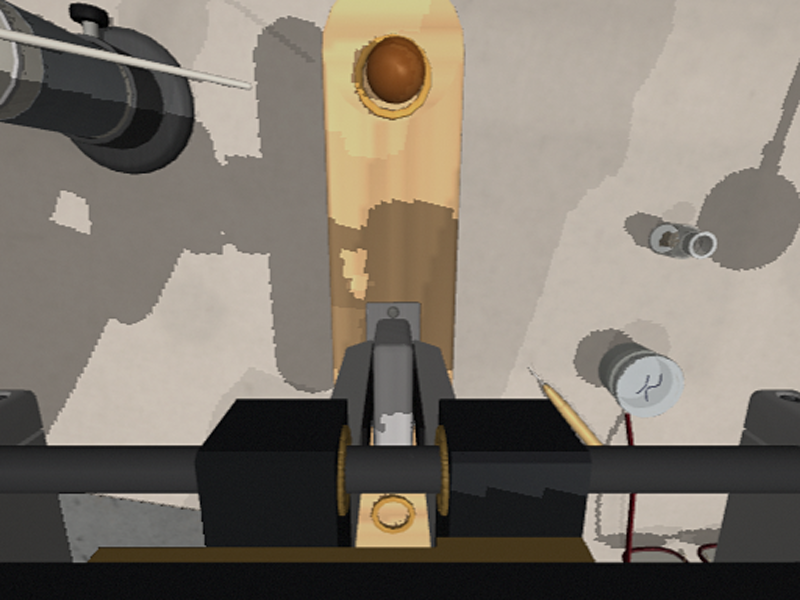

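View pics/scene4.png

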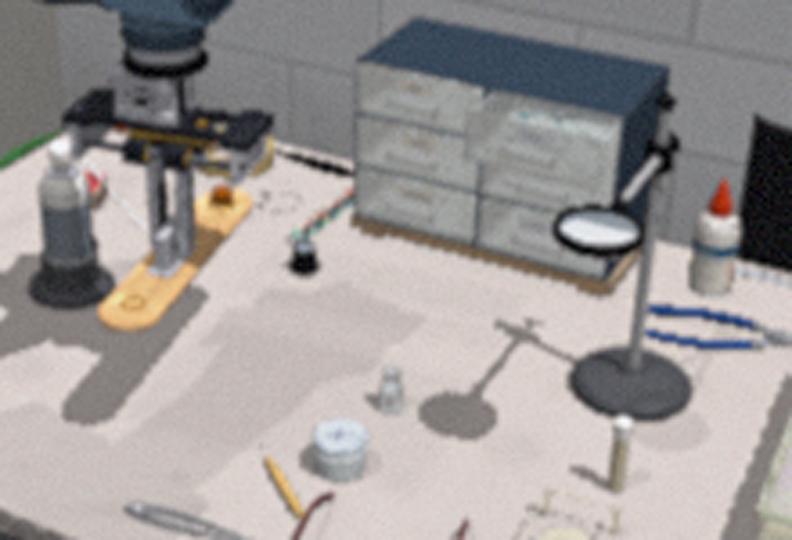

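```bash
cat >> h.py <<'E'
def trayfit(D,zlo=.1,zhi=.17,boardz=.144,bx=None):
    P=cloud(D); hsv=cv2.cvtColor(D['image'],cv2.COLOR_RGB2HSV)
    m=(hsv[...,0]>10)&(hsv[...,0]<30)&(hsv[...,1]>70)&(P[...,2]>zlo)&(P[...,2]<zhi)&(np.arange(384)[:,None]<215)
    q=P[m]
    for _ in range(3):
        c=np.median(q,0); A=np.c_[q[:,:2]-c[:2],np.ones(len(q))]; k=np.linalg.lstsq(A,q[:,2],rcond=None)[0]; r=q[:,2]-A@k; q=q[abs(r)<.003]
    print('board n',len(q),'c',c,'slopes',k[:2],'resid',r.std())
    bm=((hsv[...,0]<12)|(hsv[...,0]>170))&(hsv[...,1]>110)&(P[...,2]>c[2]+.006)&(P[...,2]<c[2]+.03)
    vv,uu=np.nonzero(bm); b=P[bm]
    u,v=(uu.min()+uu.max())/2,(vv.min()+vv.max())/2
    print('ball n',len(uu),'box',uu.min(),uu.max(),vv.min(),vv.max(),'top z',b[:,2].max()); 
    B=ray(D,u,v,c[2]+.011); print('ball',B); return c,k,B
E
python3 - <<'E'
from h import *
D=load('wrist4.npz'); trayfit(D)
a=np.radians(10.5); print('expected ring', np.array([.4955,.0276])+.116*np.array([np.cos(a),np.sin(a)]))
E
```

```text
board n 13901 c [0.56859507 0.04141444 0.14374589] slopes [ 7.21231489e-03 -9.37568313e-05] resid 0.0007457639237143207Traceback (most recent call last):
  File "<stdin>", line 2, in <module>
  File "h.py", line 26, in trayfit
    u,v=(uu.min()+uu.max())/2,(vv.min()+vv.max())/2
         ~~~~~~^^
    return umr_minimum(a, axis, None, out, keepdims, initial, where)
ValueError: zero-size array to reduction operation minimum which has no identity
```

Run:
```python
from h import *
from plant import arm,optics
rays=[]
for n in('top0','scene0'):
    D=load(n+'.npz'); P=cloud(D); g=D['image'].max(2)
    u,v=proj(D,[.558,-.353,.252]); 
    m=((P[...,2]>.225)&(P[...,2]<.275)&(np.hypot(P[...,0]-.558,P[...,1]+.353)<.05)).astype(np.uint8)
    dark=((g<95)*255).astype(np.uint8)
    vv,uu=np.mgrid[:384,:512]; dark[(np.hypot(uu-u,vv-v)>26)]=0
    m2=cv2.morphologyEx(dark,cv2.MORPH_CLOSE,np.ones((3,3)))
    # inner bright lens region: component containing centre of non-dark
    k=((m2==0)&(np.hypot(uu-u,vv-v)<26)).astype(np.uint8)
    nn,l,st,ce=cv2.connectedComponentsWithStats(k,connectivity=4); i=l[int(round(v)),int(round(u))]
    c=max(cv2.findContours((l==i).astype(np.uint8),0,2)[0],key=cv2.contourArea); e=cv2.fitEllipse(c)
    print(n,(u,v),'inner',e,st[i]); 
    for z in(.244,.25,.256): print(z,ray(D,*e[0],z))
    R,cc=cam(D); rays.append((cc,ray(D,*e[0],.25)-cc))
    im=D['image'][int(v)-35:int(v)+35,int(u)-45:int(u)+45,::-1]; cv2.imwrite(f'pics/lens_{n}.png',cv2.resize(im,None,fx=7,fy=7,interpolation=cv2.INTER_NEAREST))
(a,da),(b,db)=rays; t=np.linalg.lstsq(np.c_[da,-db],b-a,rcond=None)[0]; print(a+da*t[0],b+db*t[1])
```

```text
top0 (np.float64(363.4538418571828), np.float64(188.87861791453906)) inner ((363.4491882324219, 188.91873168945312), (51.1149787902832, 51.258758544921875), 9.28368854522705) [ 338  163   52   52 2101]
0.244 [ 0.55853674 -0.3549515   0.244     ]
0.25 [ 0.55804279 -0.35347453  0.25      ]
0.256 [ 0.55754884 -0.35199756  0.256     ]
scene0 (np.float64(345.1523502691519), np.float64(192.81768131177162)) inner ((345.99267578125, 193.1743927001953), (9.255282402038574, 21.123144149780273), 95.4099349975586) [336 189  21  10 169]
0.244 [ 0.57138394 -0.35126035  0.244     ]
0.25 [ 0.56074872 -0.35473173  0.25      ]
0.256 [ 0.5501135  -0.35820311  0.256     ]
[ 0.55800566 -0.35336352  0.25045095] [ 0.55895841 -0.3553161   0.25101003]
```

Run:
```python
from h import *
D=load('top0.npz'); g=D['image'].max(2); u,v=363.4,188.9
vv,uu=np.mgrid[:384,:512]; r=np.hypot(uu-u,vv-v)
for t in(70,110,130,145):
    m=((g<t)&(r<17)&(vv>174)).astype(np.uint8); n,l,st,ce=cv2.connectedComponentsWithStats(m); i=1+st[1:,4].argmax()
    c=cv2.findContours((l==i).astype(np.uint8),0,2)[0]; c=max(c,key=cv2.contourArea); (x,y),rad=cv2.minEnclosingCircle(c); hull=cv2.convexHull(c); e=cv2.fitEllipse(hull)
    print(t,st[i],(x,y),rad,e,ray(D,*e[0],.25))
```

```text
Traceback (most recent call last):
cv2.error: OpenCV(4.12.0) /io/opencv/modules/imgproc/src/shapedescr.cpp:361: error: (-201:Incorrect size of input array) There should be at least 5 points to fit the ellipse in function 'fitEllipseNoDirect'
```

View pics/lens_top0.png

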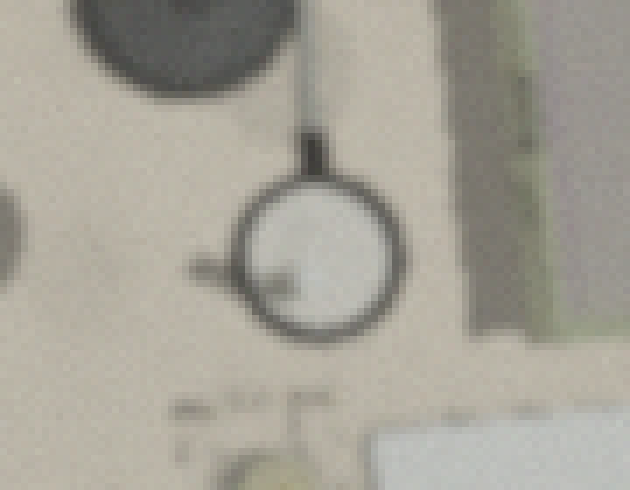

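Run:
```python
from h import *
from plant import arm,optics
print(arm.solve_ik([.442,-.353,.167],down(-90)).round(2))
arm.movel([.442,-.22,.167],feed=.09,frame=down(-90)); arm.sleep(.3); s=arm.sense(); print(s['t'],s['width'],s['position'],s['orientation']-down(-90))
d=optics.get_image('wrist'); np.savez('wrist5.npz',**d)
cv2.imwrite('pics/wrist5.png',cv2.resize(d['image'][:,:,::-1],(800,600),interpolation=cv2.INTER_CUBIC))
```

```text
[-0.87  0.09  1.81  0.    1.25  0.7 ]
22.35 0.014987826972687463 [ 0.44202729 -0.21995182  0.16701829] [-8.54511184e-05 -1.78003488e-05  9.55003880e-05]
```

View pics/wrist5.png

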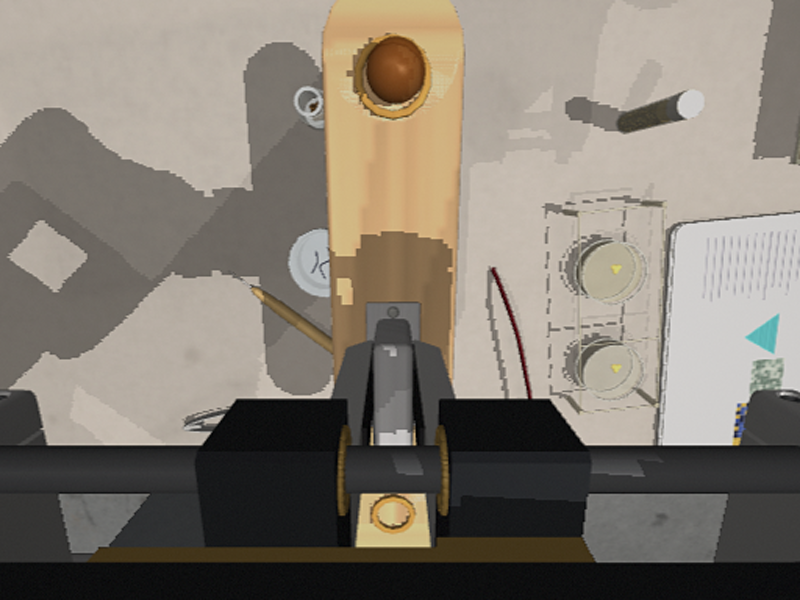

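Run:
```python
from h import *
from plant import arm,optics
D=load('wrist5.npz'); B=ray(D,396/1.5625-.2,68/1.5625-.2,.172); print('ball now',B,'rel tcp',B-arm.sense()['position'])
R=ray(D,392/1.5625-.2,84/1.5625-.2,.163); print('ring',R)
arm.movel([.442,-.353,.167],feed=.06); arm.sleep(.5); s=arm.sense(); print(s['t'],s['width'],s['position'],s['contact_force'])
for n in('wrist','top','scene'):
    d=optics.get_image(n); np.savez(n+'6.npz',**d)
    im=d['image'][:,:,::-1]
    if n=='top': im=im[120:280,250:450]
    if n=='scene': im=im[110:260,230:430]
    cv2.imwrite(f'pics/{n}6.png',cv2.resize(im,None,fx=800/im.shape[1],fy=800/im.shape[1],interpolation=cv2.INTER_CUBIC)[:600])
```

```text
ball now [ 0.55758861 -0.22137646  0.172     ] rel tcp [ 0.11558569 -0.00139243  0.00499829]
ring [ 0.55423966 -0.21991333  0.163     ]
25.2667 0.014786095900740079 [ 0.44199729 -0.35299326  0.16698333] [-0.12299503  0.24946345 -1.74307301]
```

View pics/wrist6.png

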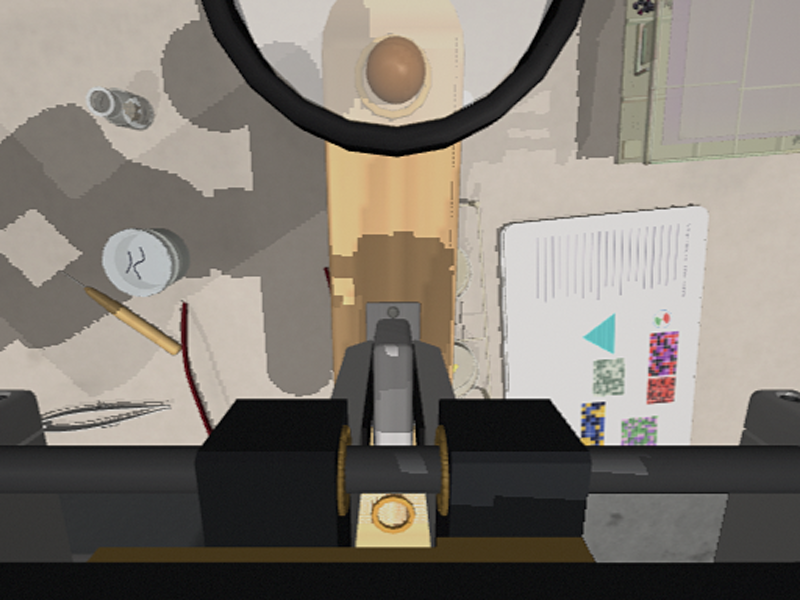

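View pics/top6.png

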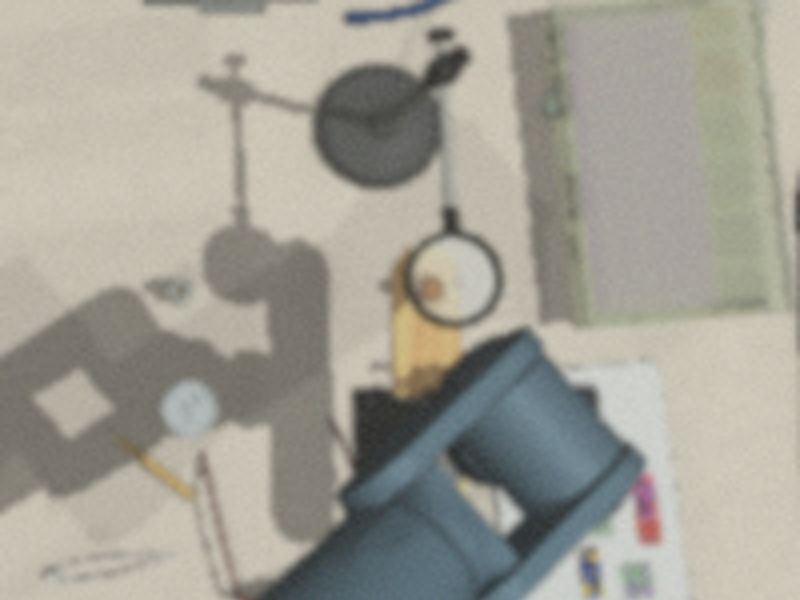

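View pics/scene6.png

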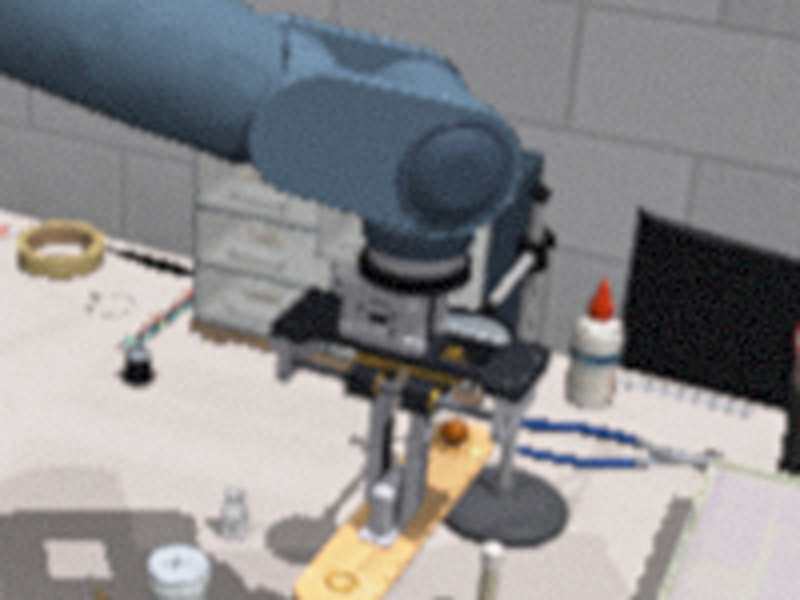

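Run:
```python
from h import *
T=load('top6.npz'); print('ball top',ray(T,358-.4,192-.4,.172),'lens top',ray(T,363.2-.4,189.7-.4,.25))
S=load('scene6.npz'); print('ball scene',ray(S,230+454/4-.4,110+432/4-.4,.172))
W=load('wrist6.npz'); print('near rim edge bottom/top',ray(W,395/1.5625-.2,155/1.5625-.2,.245),ray(W,395/1.5625-.2,155/1.5625-.2,.257),'ball',ray(W,396/1.5625-.2,69/1.5625-.2,.172))
P=cloud(W); z=P[...,2]; m=(z>.225)&(z<.28)&(P[...,0]>.5); q=P[m]; vv,uu=np.nonzero(m); print(len(q),np.percentile(q[:,2],[1,10,50,90,99]),q.min(0),q.max(0))
dark=m&(W['image'].max(2)<60); q=P[dark].astype(float); A=np.c_[2*q[:,:2],np.ones(len(q))]; k=np.linalg.lstsq(A,(q[:,:2]**2).sum(1),rcond=None)[0]; print('rim fit',len(q),k[:2],np.sqrt(k[2]+k[:2]@k[:2]),np.percentile(q[:,2],[2,50,98]))
P=cloud(T)
trayz=cloud(W); m=(trayz[...,2]>.15)&(trayz[...,2]<.17)&(abs(trayz[...,1]+.353)<.022)&(trayz[...,0]>.47)&(trayz[...,0]<.52); q=trayz[m]; print('board',np.median(q,0),np.polyfit(q[:,0]-.5,q[:,2],1),np.polyfit(q[:,1]+.353,q[:,2],1))
```

```text
ball top [ 0.55601371 -0.35362207  0.172     ] lens top [ 0.55690276 -0.35147112  0.25      ]
ball scene [ 0.55071384 -0.3572506   0.172     ]
near rim edge bottom/top [ 0.52223941 -0.35377999  0.245     ] [ 0.52134302 -0.35372419  0.257     ] ball [ 0.55724637 -0.3544316   0.172     ]
17464 [0.24976479 0.25222257 0.25394645 0.25684384 0.25783125] [ 0.52174758 -0.38790138  0.24548552] [ 0.54969185 -0.31866895  0.25902137]
rim fit 5559 [ 0.55634594 -0.35325677] 0.03251758743950938 [0.24941298 0.2564785  0.2579954 ]
board [ 0.49633932 -0.35316678  0.15879616] [-0.00106394  0.15880306] [-0.00073109  0.15880758]
```

Run:
```python
from plant import arm
arm.sleep(.5); s=arm.sense(); print(s['t'],s['width'],s['contact_force'],abs(s['joint_vel']).max()); print(arm.hand_in())
```

```text
25.9167 0.014851449374368862 [ 0.09197415  0.40818539 -2.44308579] 0.002455848659874363
the job is handed in; nothing more can be done
None
```

I pressed the duster cap fully down and let it spring back up. Then I lifted the tray by its grip block and carried it level to the magnifier. The job was handed in at about 26 s with the tray still held in the air; no verdict was reported.

**Cap:** it stopped against its end at about 12 N, roughly 6 mm below where I first touched it. After I backed off, the tool read no force. A later wrist picture showed the tray where it had been and the ball in its ring. I did not picture the cap itself after releasing it, so the lack of force on backing off is my only check that it came back up.

**Final position:**

| Check | Measured | Required |
|---|---|---|
| Ball sideways from lens centre (wrist and top views) | about 2 mm | under 18 mm |
| Ball below lens centre | about 82 mm | 55–105 mm |
| Tray tilt | about 0.001 rad | under 0.10 rad |
| Tray underside above the table | about 15 cm | over 7 cm |

The ball was in its ring, and the arm was at rest. I saw no contact with the magnifier or any shifted small things.

**Disagreement:** the scene camera put the ball about 7 mm from the lens centre. That measurement came from an oblique view, and it is still within the limit.

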